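# Turn the sample carousel to bring the loaf tin to the front

### The arm

A 6-joint arm with a two-finger parallel gripper is mounted at the origin on the work surface. World frame = base frame: x ahead of the robot, y to its left, z up, the work surface at z = 0. Lengths are in m, angles in rad, forces in N, time in s.
With the tool pointing down it reaches from about 0.375 to 0.975 m from the base axis. Payload 3.8 kg.
Tool frame: the origin (TCP) lies on the centre line of the jaws, within the pads' length; the fingertips stand 25 mm ahead of it and the grasp point (between the pads) lies 6 mm ahead of it (bot.tips_ahead is the distance from the TCP to the fingertips, in m); z points along the fingers, y is the line along which they close (so a half turn about z gives the same grasp; the last joint's range is limited). The gripper opens to 88 mm and grips with 3 to 60 N. Pads are 18 mm wide; open, the fingers measure 123 mm over their backs; the gripper's body (75 mm by 187 mm) begins 45 mm behind the grasp point.
Start: joints at [1.304, 0.264, 1.604, -0, 1.274, -0.037], TCP at [0.154, 0.657, 0.264] pointing down, gripper open.
Joint ranges: [-2.63, 2.63], [-0.94, 2.18], [0.31, 2.57], [-1.31, 4.45], [0, 2.66], [-2.55, 2.55]. Speed limits (rad/s): [2.57, 2.57, 3.14, 3.14, 3.14, 3.14].

### API

Orientations are given as a 3x3 rotation matrix whose columns are the frame's x, y, z axes.
In Python, from workcell import bot gives the robot as it stands.
- The arm moves only by the shell command python3 -m crank 'ROWS' [FORCE]. ROWS is JSON, a list of rows, each a list of 7 numbers: the shift along the tool's x, y, z in m, then the turn, a rotation vector about the tool's x, y, z in rad, then the opening, from 0 (shut) to 1 (fully open). In form: [[x, y, z, wx, wy, wz, fingers], ...]. A call has 1 to 8 rows; each row is the pose to reach, as a shift and turn from the pose commanded when the call began, along the tool's axes at that moment; what a row does not reach only later rows make up. A row lasts 1/8 s, in which the tool goes at most 62.5 mm and 10.7 degrees, less where a joint would pass 70% of its speed; a pose out of reach is approached as far as the arm can. A call with a gripper value outside its range is refused whole. The fingers move at their own pace and stop on an object; FORCE is the grip in N (left out, the last holds). Time passes only in rows, so rows that repeat a pose let the fingers close. It gives the time, the measured TCP pose, the force, the opening and the grip force at its end, in the units of the state.
- bot.sense(): the state, without advancing time (a new reading comes with each control period).
- bot.get_image(name): name is "scene" or "top"; returns a dict with "color" (420x560x3 uint8, blue, green, red), "fovy" (degrees; the focal length in pixels is half the picture's height over the tangent of half this angle, whatever the lens; pixels are square), "cx", "cy" (the principal point, pixels), "k1" (the pictures are not rectified: a ray, as slopes to the right and down, at radius r is drawn at 1 + k1 r^2 times it, then the intrinsics apply), "origin" and "attitude" of the camera in the world. Camera axes: x right, y down, z forward; pixel columns grow to the right and rows downward; lengths in m; the calibration is good to about 2 mm. A picture is of the moment at which its call begins. There is no depth.
- bot.job_done(): hands the job in; it is judged then, once.
The state is a dict: "time_s": time; "qpos": joint angles; "qd": joint speeds; "joint_efforts": joint torques, N m; "ee_pos": TCP position; "eef_rot": TCP orientation; "force": force on the tool from outside, world axes, zero at the start; "ft_torque": the same for the moment, N m; "grip_width": finger opening in m; "gripper_force": force on a finger pad.
Only numpy, scipy, OpenCV 4.12 (cv2) and the standard library are available. Lean on these libraries where they do the work, as an engineer would, in place of code of your own. Each camera call takes 0.05 s, during which the arm holds its last target. There are 200 camera calls.

### The job

On the baking-shop counter, turn the revolving sample carousel by pushing on the finger pegs round its rim until the small rectangular loaf tin stands at the front, centred on the line of the pointed tongue of the foot. Do not touch, lift or tip the things standing on the carousel, leave everything else on the counter where it is, and finish clear of it with the carousel at rest.

Things in the scene. Friction and masses are not known exactly. Their poses are not given: they have to be found in the camera images.
- stand: Fixed foot of the carousel: dark wooden disc, 210 mm across, 14 mm high, with one flat pointed tongue (30 mm wide, 12 mm thick) sticking out from under the tray at its front, roughly towards the robot; its tip is 178 mm from the turning axis. Origin: on the turning axis at counter height; its -x axis points along the tongue to the front, z up.
- carousel: Turning plywood tray, 230 mm across. Origin: on the vertical turning axis at its underside, 22 mm above the counter; x, y turn with it, z up. Tray floor 8 mm above the origin, rim wall to 22 mm, 4 mm dividers along x and y to 26 mm; they make four compartments. Turns either way without limit; friction about 0.2 N m, stays where it is left.
- peg0 (a point): Top centre of the finger peg on the carousel's +x axis. Six such upright dark steel pegs, 14 mm in diameter, are fixed outside the rim every 60 degrees, axes 127 mm from the turning axis, tops 82 mm above the counter (60 mm long). Pushing a peg sideways turns the tray.
- loaf_tin: THE ITEM TO BRING TO THE FRONT: the small rectangular open steel loaf tin, 60 x 42 mm (66 x 46 over its rim lip) and 35 mm high, standing loose in one of the four compartments, about 68 mm from the turning axis, any yaw. Origin: centre of its underside (30 mm above the counter as it stands); x along its length, z up.
- brioche_mould: Loose round steel bowl, 60 mm across its mouth, 34 mm high, in another compartment. Origin: centre of its underside, z up.
- pastry_ring: Loose plain steel ring, open at both ends, 52 mm across, 36 mm high, standing in another compartment. Origin: centre of its underside, z up.
- sprinkle_jar: Loose clear jar with a metal cap and a paper label, 44 mm across, 44 mm high, in another compartment. Origin: centre of its underside, z up.
- board_stack: Bystander: stack of gold cake boards, 200 mm across, 60 mm high, on the counter to the robot's right. Origin: centre of the underside.
- big_loaf_tin: Bystander: large open steel loaf tin, 240 x 110 x 75 mm, on the counter to the robot's left. Origin: centre of the underside; x along its length.
- pastry_brush: Bystander: pastry brush 200 mm long lying on the counter, near right. Origin: middle of its underside; x along it.
- cake_ring: Bystander: steel ring 100 mm across, 45 mm high, standing on the counter, near left. Origin: centre of its underside.
There are look-alikes about, which are no part of the job. What is shaped like the brioche_mould but blue is not meant. What is shaped like the loaf_tin but blue is not meant.

How it is judged:
By the outcome, as a careful person would: the job done as asked, in the order asked, and still so for the second after the job is handed in, with the robot touching nothing.
It also fails if it takes over 58 s, if anything falls off the work surface, if the arm or the gripper's body presses on something with over 40 N, if the wrist force passes 120 N, or if a joint passes its speed limit or range.

## Working session

There is one attempt and no reset: what is moved stays moved. The work goes in short steps, Python scripts to look and compute and a shell command to move; the robot and the scene stay as the last step left them, time stands still between calls to the robot, and variables do not carry over. Pictures are saved under pics/ and viewed, at most 10 in all, crops included, and the job is handed in when it is done.

```bash
mkdir -p pics
python3 - <<'E'
from workcell import bot
import cv2, numpy as np
for n in ("scene","top"):
    d=bot.get_image(n); cv2.imwrite(f"pics/{n}0.png",d["color"])
    print(n,{k:(np.round(v,4).tolist() if not isinstance(v,str) else v) for k,v in d.items() if k!="color"})
s=bot.sense(); print(s["time_s"],np.round(s["ee_pos"],4),np.round(s["eef_rot"],3).tolist(),bot.tips_ahead)
E
```

```text
scene {'fovy': 52.4296, 'cx': 274.5656, 'cy': 202.0996, 'k1': -0.0195, 'origin': [1.0809, 0.7162, 0.6484], 'attitude': [[-0.77, 0.3281, -0.5472], [0.6379, 0.4112, -0.6511], [0.0114, -0.8505, -0.5259]]}
top {'fovy': 54.0163, 'cx': 281.2604, 'cy': 211.8755, 'k1': -0.074, 'origin': [0.3333, -0.005, 1.1052], 'attitude': [[-0.0052, -0.985, 0.1725], [-1.0, 0.0064, 0.0067], [-0.0077, -0.1724, -0.985]]}
0.1 [0.1536 0.6567 0.2625] [[-0.974, 0.228, -0.001], [0.228, 0.974, -0.002], [0.0, -0.002, -1.0]] 0.025
```

View pics/scene0.png

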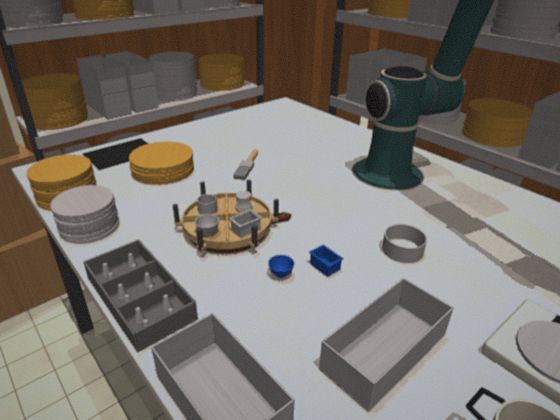

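View pics/top0.png

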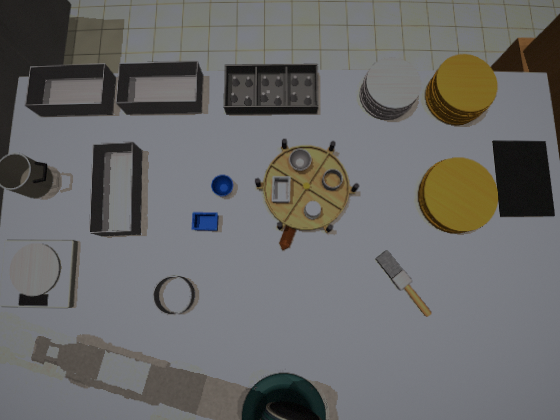

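Candidates in the top view: small grey tin on the tray (282,189) and blue tin on the counter (205,221); bowls are (301,159) on the tray and blue (222,185). By the description it is the grey one on the tray. The tongue tip is at about (286,247). Next is a close crop to check this, with measurements.

```bash
cat > h.py <<'E'
from workcell import bot
import cv2, numpy as np
def ray(d,u,v):
    f=d["color"].shape[0]/2/np.tan(np.radians(d["fovy"])/2)
    K=np.array([[f,0,d["cx"]],[0,f,d["cy"]],[0,0,1.]])
    p=cv2.undistortPoints(np.array([[[u,v]]],float),K,np.array([d["k1"],0,0,0.]))[0,0]
    return np.array(d["attitude"])@np.array([p[0],p[1],1])
def onz(d,u,v,z):
    r=ray(d,u,v); o=np.array(d["origin"]); return (o+r*(z-o[2])/r[2])[:2]
def pix(d,P):
    f=d["color"].shape[0]/2/np.tan(np.radians(d["fovy"])/2)
    c=np.array(d["attitude"]).T@(np.array(P)-np.array(d["origin"])); s=c[:2]/c[2]; s=s*(1+d["k1"]*(s@s))
    return s*f+[d["cx"],d["cy"]]
def crop(im,u0,v0,w,h,k,name): cv2.imwrite(name,cv2.resize(im[v0:v0+h,u0:u0+w],None,fx=k,fy=k,interpolation=cv2.INTER_CUBIC))
E
python3 - <<'E'
from h import *
d=bot.get_image("top"); im=d["color"]
crop(im,240,130,130,125,4.8 and 4,"pics/c1.png")
hsv=cv2.cvtColor(im,cv2.COLOR_BGR2HSV)
sub=np.zeros(im.shape[:2],np.uint8); cv2.circle(sub,(307,190),72,255,-1)
def blobs(m,name,z,amin):
    n,l,st,c=cv2.connectedComponentsWithStats(m&sub)
    for i in range(1,n):
        if st[i,4]>=amin: print(name,np.round(c[i],1),st[i],np.round(onz(d,*c[i],z),4))
blobs(cv2.inRange(hsv,(0,0,0),(179,255,60)),"dark",0.06,12)
blobs(cv2.inRange(hsv,(0,150,40),(14,255,200)),"red",0.012,20)
w=cv2.inRange(hsv,(12,80,90),(35,255,255))
cs,_=cv2.findContours(w&sub,cv2.RETR_EXTERNAL,cv2.CHAIN_APPROX_NONE); c=max(cs,key=cv2.contourArea)
P=np.array([onz(d,*q,0.044) for q in cv2.convexHull(c)[:,0].astype(float)])
e=cv2.fitEllipse((P*1e4).astype(np.float32)); print("tray",e)
E
```

```text
dark [283.9 143.7] [282 139   5  10  43] [ 0.7001 -0.0057]
dark [331.6 146. ] [329 142   6   9  38] [ 0.693  -0.1324]
dark [305.5 147. ] [300 147  12   1  12] [ 0.6906 -0.063 ]
dark [292.5 155.5] [290 151   8  12  22] [ 0.6672 -0.0282]
dark [333.8 172.8] [325 170  16  10  49] [ 0.6194 -0.1362]
dark [257.6 182.6] [255 179   6   8  36] [0.5943 0.0635]
dark [280.8 180. ] [275 179  13   3  38] [0.6008 0.0028]
dark [328.8 187.1] [322 180  17  11  41] [ 0.5811 -0.1219]
dark [354.3 187.6] [351 184   7   8  36] [ 0.5794 -0.1885]
dark [280. 202.] [273 202  15   1  15] [0.5423 0.0053]
dark [279.6 225.7] [277 222   6   8  30] [0.4804 0.0066]
dark [289.  228.6] [284 225  13   7  45] [ 0.4727 -0.0173]
dark [328.7 228.1] [326 225   6   7  32] [ 0.4734 -0.119 ]
red [286.6 237.5] [280 226  15  24 203] [ 0.4553 -0.0113]
tray ((5877.31298828125, -626.52294921875), (2317.30224609375, 2399.57373046875), 96.8840103149414)
```

View pics/c1.png

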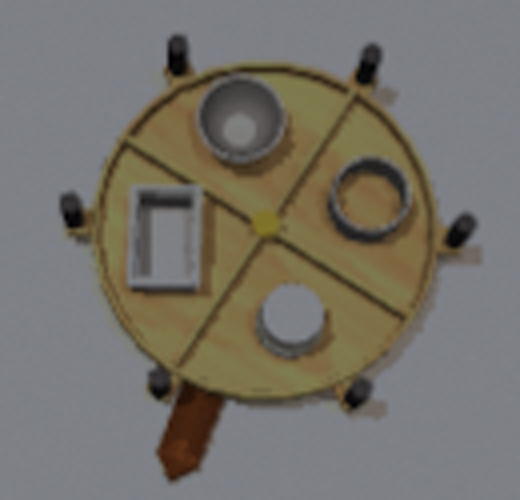

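The crop confirms it: the grey rectangular tin is in the left compartment, mouth centre about (281.5,189.5). The tongue tip is at about (284.5,249.5), between the peg at (280,226) and the tray. Now the angles.

```bash
cat >> h.py <<'E'
C=np.array([0.5872,-0.0626])
def ang(p): q=np.asarray(p)-C; return round(float(np.degrees(np.arctan2(q[1],q[0])))%360,1), round(float(np.hypot(*q)),4)
def tin(d,u,v,R=20):
    """mouth centre: grey (low saturation) blob near u,v, min-area rect of its points taken on the mouth plane"""
    hsv=cv2.cvtColor(d["color"],cv2.COLOR_BGR2HSV); m=cv2.inRange(hsv,(0,0,0),(179,75,255))
    s=np.zeros_like(m); cv2.circle(s,(int(u),int(v)),R,255,-1)
    cs,_=cv2.findContours(m&s,cv2.RETR_EXTERNAL,cv2.CHAIN_APPROX_NONE); c=max(cs,key=cv2.contourArea)
    P=np.array([onz(d,*q,0.065) for q in c[:,0].astype(float)],np.float32)
    return cv2.minAreaRect(P*1000)
E
python3 - <<'E'
from h import *
d=bot.get_image("top"); im=d["color"]
hsv=cv2.cvtColor(im,cv2.COLOR_BGR2HSV)
m=cv2.inRange(hsv,(0,130,40),(16,255,200)); m[:226]=0;m[256:]=0;m[:,:272]=0;m[:,:]*=1;m[:,304:]=0
n,l,st,c=cv2.connectedComponentsWithStats(m); i=1+np.argmax(st[1:,4]); v,u=np.where(l==i)
P=np.array([onz(d,a,b,0.012) for a,b in zip(u,v)]).astype(np.float32)
r=np.hypot(*(P-C).T); print("tip",P[r.argmax()],ang(P[r.argmax()]),"mid",ang(P.mean(0)))
vx,vy,x0,y0=cv2.fitLine(P,cv2.DIST_L2,0,.01,.01).ravel(); print("line dir",np.degrees(np.arctan2(-vy,-vx))%180+180,np.degrees(np.arctan2(vy,vx)), "pt",x0,y0, "offset of axis mm",1000*((C[0]-x0)*vy-(C[1]-y0)*vx))
for R in (18,20,24):
    t=tin(d,281,190,R); print("tin",t,ang(np.array(t[0])/1000))
print("handmouth",ang(onz(d,281.5,189.5,.065)))
for p in [(283.9,143.7),(331.6,146),(257.6,182.6),(354.3,187.6),(279.6,225.7),(328.7,228.1)]: print("peg",ang(onz(d,*p,.06)))
# scene view check
e=bot.get_image("scene"); cv2.imwrite("pics/s1.png",cv2.resize(e["color"][165:265,160:305],None,fx=5,fy=5,interpolation=cv2.INTER_CUBIC))
print("axis in scene",pix(e,[*C,.048]))
E
```

```text
tip [0.4247261  0.00107224] (158.6, 0.1745) mid (158.8, 0.141)
line dir 336.96753 -23.032455 pt 0.4556892 -0.011644919 offset of axis mm -4.560817230674787
tin ((576.001708984375, 3.165271759033203), (48.0659294128418, 70.25215148925781), 87.62288665771484) (99.7, 0.0667)
tin ((576.001708984375, 3.165271759033203), (48.0659294128418, 70.25215148925781), 87.62288665771484) (99.7, 0.0667)
tin ((576.001708984375, 3.165271759033203), (48.0659294128418, 70.25215148925781), 87.62288665771484) (99.7, 0.0667)
handmouth (101.5, 0.0651)
peg (26.7, 0.1265)
peg (326.6, 0.1268)
peg (86.8, 0.1264)
peg (266.4, 0.1261)
peg (147.0, 0.1273)
peg (206.3, 0.127)
axis in scene [226.38601746 213.17569597]
```

View pics/s1.png

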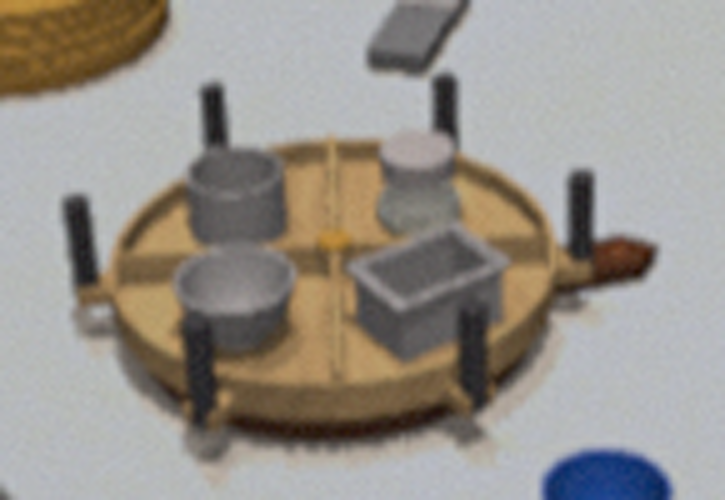

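The scene view agrees: the steel tin sits in the compartment nearest the camera on the robot's side, the peg by the tongue is at crop (580,215), and nothing blocks the front-right side.

Measured angles about the axis (0.587,-0.063):

| Item | Angle |
|---|---|
| Tongue | about 158.6° |
| Tin | about 100° |
| Peg to use | 206.4° |

I'll straddle the peg at 206.4° with the fingers slightly apart and push it anticlockwise by about 59°.

```bash
cat >> h.py <<'E'
from scipy.spatial.transform import Rotation as Ro
def row(x,y,z,head):
    """tool-axes shift+turn from present pose to world x,y,z, tool down, tool y at heading (deg)"""
    s=bot.sense(); R=np.array(s["eef_rot"]); h=np.radians(head); c,n=np.cos(h),np.sin(h)
    G=np.array([[-n,c,0],[c,n,0],[0,0,-1.]]); G[:,0]=np.cross(G[:,1],G[:,2])
    return np.round(np.r_[R.T@(np.array([x,y,z])-s["ee_pos"]),Ro.from_matrix(R.T@G).as_rotvec()],3).tolist()
E
python3 -c "
from h import *
print(row(.48,.36,.26,0))"
```

```text
[-0.385, -0.215, 0.003, -0.001, 0.001, 1.341]
```

```bash
python3 -m crank '[[-0.05,-0.027,0,0,0,0.17,0.4],[-0.1,-0.055,0,0,0,0.34,0.4],[-0.15,-0.08,0,0,0,0.51,0.4],[-0.2,-0.11,0,0,0,0.68,0.4],[-0.25,-0.138,0,0,0,0.85,0.4],[-0.3,-0.165,0,0,0,1.02,0.4],[-0.345,-0.19,0,0,0,1.19,0.4],[-0.385,-0.215,0,0,0,1.34,0.4]]' 20; python3 -c "
from h import *
print(row(.50,-.01,.2,-60))"
```

```text
time_s: 1.25
ee_pos: [0.481, 0.3587, 0.2638]
eef_rot: [[0.005, 1.0, 0.0], [1.0, -0.005, 0.0], [0.0, 0.0, -1.0]]
force: [-0.0, 1.1, -0.2]
grip_width: 0.0351
gripper_force: 0.0
[-0.369, 0.021, 0.064, 0.0, -0.0, 1.043]
```

```bash
python3 -m crank '[[-0.046,0.003,0.01,0,0,0.13,0.4],[-0.092,0.005,0.02,0,0,0.26,0.4],[-0.138,0.008,0.03,0,0,0.39,0.4],[-0.184,0.01,0.04,0,0,0.52,0.4],[-0.23,0.013,0.045,0,0,0.65,0.4],[-0.276,0.016,0.05,0,0,0.78,0.4],[-0.323,0.018,0.055,0,0,0.91,0.4],[-0.37,0.02,0.06,0,0,1.04,0.4]]'; python3 -c "
from h import *
a=np.radians(206.4);p=C+.129*np.array([np.cos(a),np.sin(a)]);print(p)
print(row(*p,.15,-63.6));print(row(*p,.078,-63.6))"
```

```text
time_s: 2.25
ee_pos: [0.4999, -0.0113, 0.2037]
eef_rot: [[0.864, 0.503, 0.001], [0.503, -0.864, -0.0], [0.001, 0.0, -1.0]]
force: [0.1, -0.3, 0.1]
grip_width: 0.0349
gripper_force: 0.0
[ 0.47165318 -0.11995794]
[-0.079, 0.08, 0.054, 0.0, -0.001, 0.067]
[-0.079, 0.08, 0.126, 0.0, -0.001, 0.067]
```

```bash
python3 -m crank '[[-0.03,0.03,0.02,0,0,0.03,0.4],[-0.06,0.06,0.03,0,0,0.067,0.4],[-0.079,0.08,0.04,0,0,0.067,0.4],[-0.079,0.08,0.06,0,0,0.067,0.4],[-0.079,0.08,0.085,0,0,0.067,0.4],[-0.079,0.08,0.105,0,0,0.067,0.4],[-0.079,0.08,0.126,0,0,0.067,0.4],[-0.079,0.08,0.126,0,0,0.067,0.4]]'
python3 - <<'E'
from h import *
e=bot.get_image("scene"); cv2.imwrite("pics/s2.png",cv2.resize(e["color"][130:265,160:305],None,fx=4,fy=4,interpolation=cv2.INTER_CUBIC))
for k in range(1,9):
    a=206.4+k*4.5; r=np.radians(a); p=C+.129*np.array([np.cos(r),np.sin(r)]); print(row(*p,.078,a-270))
E
```

```text
time_s: 3.25
ee_pos: [0.4708, -0.1183, 0.0761]
eef_rot: [[0.894, 0.448, -0.004], [0.448, -0.894, 0.001], [-0.003, -0.003, -1.0]]
force: [-0.4, -0.4, 1.3]
grip_width: 0.0353
gripper_force: 0.0
[-0.0, 0.011, -0.001, -0.001, 0.001, -0.074]
[0.001, 0.021, -0.001, -0.001, 0.001, -0.153]
[0.003, 0.031, -0.001, -0.001, 0.001, -0.232]
[0.005, 0.041, -0.001, -0.001, 0.001, -0.31]
[0.009, 0.051, -0.001, -0.001, 0.001, -0.389]
[0.013, 0.06, -0.001, -0.002, 0.001, -0.467]
[0.018, 0.069, -0.001, -0.002, 0.001, -0.546]
[0.023, 0.077, -0.001, -0.002, 0.001, -0.624]
```

View pics/s2.png

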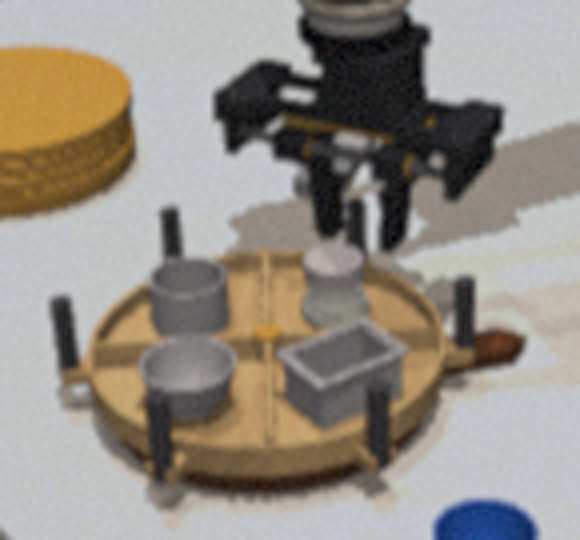

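The peg at crop (355,215) stands between the fingers, and the jar is clear. Starting a gentle arc.

```bash
python3 -m crank '[[0,0.007,0,0,0,-0.05,0.4],[0,0.014,0,0,0,-0.1,0.4],[0.001,0.021,0,0,0,-0.153,0.4],[0.002,0.028,0,0,0,-0.205,0.4],[0.003,0.034,0,0,0,-0.257,0.4],[0.005,0.041,0,0,0,-0.31,0.4],[0.007,0.048,0,0,0,-0.362,0.4],[0.01,0.054,0,0,0,-0.415,0.4]]'
cat > n.py <<'E'
from h import *
import sys
s=bot.sense(); a0=ang(s["ee_pos"][:2]); print(a0)
for k in range(1,9):
    a=a0[0]+k*float(sys.argv[1]); r=np.radians(a); p=C+.129*np.array([np.cos(r),np.sin(r)]); print(row(*p,.078,a-270))
E
python3 n.py 3
```

```text
time_s: 4.3
ee_pos: [0.5061, -0.1627, 0.079]
eef_rot: [[0.636, 0.772, 0.001], [0.772, -0.636, -0.0], [0.0, 0.0, -1.0]]
force: [-1.7, 1.7, 1.0]
grip_width: 0.035
gripper_force: 0.9
(231.0, 0.1288)
[0.0, 0.007, 0.001, 0.0, -0.0, -0.061]
[0.001, 0.014, 0.001, 0.0, -0.0, -0.113]
[0.002, 0.02, 0.001, 0.0, -0.0, -0.166]
[0.003, 0.027, 0.001, 0.0, -0.0, -0.218]
[0.005, 0.033, 0.001, 0.0, -0.0, -0.27]
[0.007, 0.04, 0.001, 0.0, -0.0, -0.323]
[0.009, 0.046, 0.001, 0.0, -0.0, -0.375]
[0.011, 0.052, 0.001, 0.0, -0.0, -0.427]
```

Pushing force is about 2.4 N, as expected. Continuing.

```bash
python3 -m crank '[[0,0.007,0,0,0,-0.061,0.4],[0.001,0.014,0,0,0,-0.113,0.4],[0.002,0.02,0,0,0,-0.166,0.4],[0.003,0.027,0,0,0,-0.218,0.4],[0.005,0.033,0,0,0,-0.27,0.4],[0.007,0.04,0,0,0,-0.323,0.4],[0.009,0.046,0,0,0,-0.375,0.4],[0.011,0.052,0,0,0,-0.427,0.4]]'; python3 n.py 1.5
python3 - <<'E'
from h import *
d=bot.get_image("top"); crop(d["color"],230,130,160,130,5,"pics/t3.png")
E
```

```text
time_s: 5.3
ee_pos: [0.5532, -0.1872, 0.079]
eef_rot: [[0.259, 0.966, 0.001], [0.966, -0.259, 0.0], [0.0, 0.0, -1.0]]
force: [-2.0, 1.2, -0.1]
grip_width: 0.0353
gripper_force: 0.8
(254.7, 0.1291)
[0.0, 0.003, 0.001, 0.0, -0.0, -0.022]
[0.0, 0.007, 0.001, 0.0, -0.0, -0.048]
[0.0, 0.01, 0.001, 0.0, -0.0, -0.074]
[0.001, 0.013, 0.001, 0.0, -0.0, -0.1]
[0.001, 0.017, 0.001, 0.0, -0.0, -0.126]
[0.002, 0.02, 0.001, 0.0, -0.0, -0.153]
[0.002, 0.023, 0.001, 0.0, -0.0, -0.179]
[0.003, 0.027, 0.001, 0.0, -0.0, -0.205]
```

View pics/t3.png

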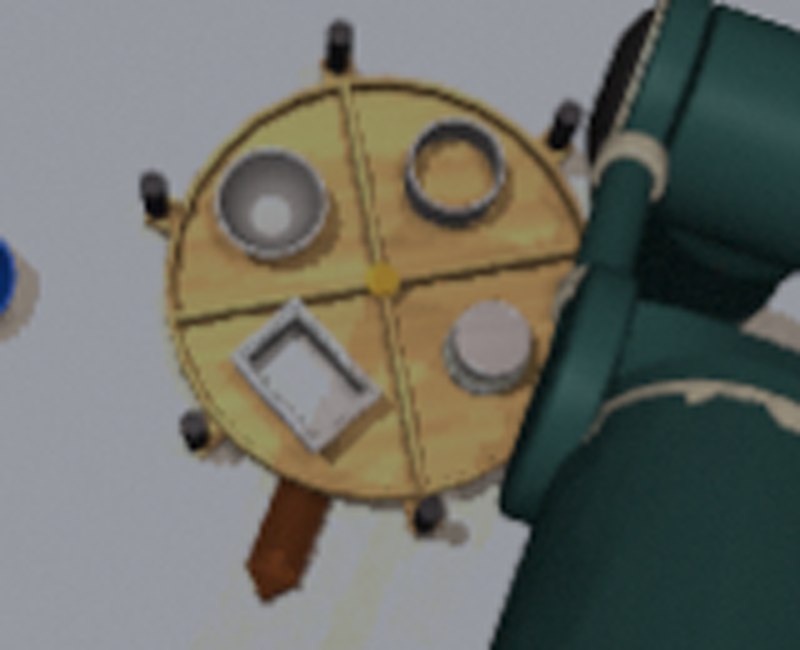

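The tin's lip corners are at crop (293,300), (382,395), (318,453), (232,355), and the tongue is fully visible with its tip at (266,602). The tin is not yet on the tongue line.

```bash
cat > m.py <<'E'
from h import *
d=bot.get_image("top"); hsv=cv2.cvtColor(d["color"],cv2.COLOR_BGR2HSV)
m=cv2.inRange(hsv,(0,130,40),(16,255,200)); m[:226]=0;m[256:]=0;m[:,:272]=0;m[:,304:]=0
n,l,st,c=cv2.connectedComponentsWithStats(m); i=1+np.argmax(st[1:,4]); v,u=np.where(l==i)
P=np.array([onz(d,a,b,0.012) for a,b in zip(u,v)]).astype(np.float32); r=np.hypot(*(P-C).T)
tip=P[r>np.sort(r)[-5]].mean(0); vx,vy,x0,y0=cv2.fitLine(P,cv2.DIST_L2,0,.01,.01).ravel()
sg=-np.sign(vx); print("tip",ang(tip),"mid",ang(P.mean(0)),"linedir",np.degrees(np.arctan2(sg*vy,sg*vx)),"n",len(P))
import sys
t=tin(d,float(sys.argv[1]),float(sys.argv[2]),20); print("tin",t,ang(np.array(t[0])/1000))
E
python3 m.py 291 205
python3 - <<'E'
from h import *
d=bot.get_image("top")
Q=[onz(d,230+(a+.5)/5-.5,130+(b+.5)/5-.5,.065) for a,b in [(293,300),(382,395),(318,453),(232,355)]]
print(np.round(Q,4).tolist(),ang(np.mean(Q,0)),[round(np.hypot(*(Q[i]-Q[i-1])),4) for i in range(4)])
print("tip",ang(onz(d,230+266.5/5-.5,130+602.5/5-.5,.012)), "axis cap", onz(d,230+384.5/5-.5,130+281/5-.5,.05))
for p,q in [((340,48),0),((565,127),0),((155,195),0),((193,431),0),((428,516),0)]: print(ang(onz(d,230+(p[0]+.5)/5-.5,130+(p[1]+.5)/5-.5,.06)))
E
```

```text
tip (158.9, 0.1728) mid (158.6, 0.1398) linedir 159.21281 n 219
tin ((534.5939331054688, -22.007186889648438), (68.93953704833984, 49.54424285888672), 41.92536163330078) (142.3, 0.0664)
[[0.5739, -0.0161], [0.5236, -0.0614], [0.4937, -0.0282], [0.545, 0.0156]] (143.0, 0.0666) [np.float64(0.0428), np.float64(0.0677), np.float64(0.0446), np.float64(0.0675)]
tip (159.6, 0.1762) axis cap [ 0.58753435 -0.06421066]
(9.2, 0.127)
(309.4, 0.1272)
(69.2, 0.1267)
(129.4, 0.1274)
(189.7, 0.1275)
```

Tongue is at 159.0° and the tin at 142.7°, so about 16° remains.

```bash
python3 n.py 2; python3 -m crank '[[0,0.005,0,0,0,-0.035,0.4],[0,0.01,0,0,0,-0.07,0.4],[0.001,0.015,0,0,0,-0.11,0.4],[0.001,0.02,0,0,0,-0.15,0.4],[0.002,0.024,0,0,0,-0.185,0.4],[0.003,0.028,0,0,0,-0.22,0.4],[0.004,0.032,0,0,0,-0.25,0.4],[0.005,0.036,0,0,0,-0.27,0.4]]';python3 -m crank '[[0,0,0,0,0,0,0.4],[0,0,0,0,0,0,0.4]]'; python3 n.py 0.5; python3 m.py 297 215
python3 - <<'E'
from h import *
d=bot.get_image("top"); crop(d["color"],230,130,160,130,5,"pics/t4.png")
E
```

```text
(255.0, 0.1294)
[0.0, 0.005, 0.001, 0.002, 0.0, -0.038]
[0.001, 0.009, 0.001, 0.002, 0.0, -0.073]
[0.001, 0.014, 0.001, 0.002, 0.0, -0.108]
[0.002, 0.018, 0.001, 0.002, 0.0, -0.143]
[0.002, 0.022, 0.001, 0.002, 0.0, -0.177]
[0.003, 0.027, 0.001, 0.002, 0.0, -0.212]
[0.004, 0.031, 0.001, 0.002, 0.001, -0.247]
[0.005, 0.036, 0.001, 0.002, 0.001, -0.282]
time_s: 6.45
ee_pos: [0.5889, -0.192, 0.0776]
eef_rot: [[-0.007, 1.0, -0.0], [1.0, 0.007, -0.0], [-0.0, -0.0, -1.0]]
force: [-1.1, -1.2, -0.2]
grip_width: 0.0352
gripper_force: 0.9
time_s: 6.7
ee_pos: [0.5893, -0.1917, 0.0779]
eef_rot: [[-0.006, 1.0, 0.001], [1.0, 0.006, 0.0], [0.0, 0.001, -1.0]]
force: [-0.6, -0.3, 0.4]
grip_width: 0.035
gripper_force: 0.0
(270.9, 0.1291)
[0.0, 0.001, -0.0, 0.001, -0.0, -0.019]
[0.0, 0.002, -0.0, 0.001, -0.0, -0.027]
[0.0, 0.003, -0.0, 0.001, -0.0, -0.036]
[0.0, 0.004, -0.0, 0.001, -0.0, -0.045]
[0.0, 0.006, -0.0, 0.001, -0.0, -0.054]
[0.0, 0.007, -0.0, 0.001, -0.0, -0.062]
[0.0, 0.008, -0.0, 0.001, -0.0, -0.071]
[0.0, 0.009, -0.0, 0.001, -0.0, -0.08]
tip (159.2, 0.1717) mid (158.8, 0.1408) linedir 158.21762 n 210
tin ((525.0172729492188, -38.431373596191406), (69.0113754272461, 49.51648712158203), 58.2777099609375) (158.8, 0.0667)
```

View pics/t4.png

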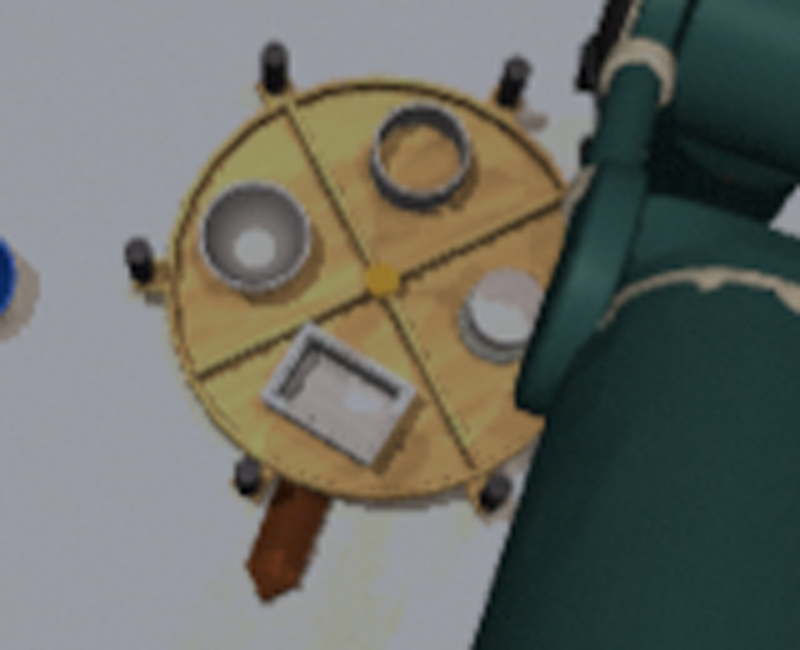

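The tin is at 158.8° and the tongue at about 159°: centred. Next I centre the fingers around the peg so neither touches it, lift straight up, and move clear.

```bash
python3 -m crank '[[0,-0.005,0,0,0,0.03,0.4],[0,-0.01,0,0,0,0.06,0.4],[0,-0.01,-0.02,0,0,0.06,0.4],[0,-0.01,-0.05,0,0,0.06,0.4],[0,-0.01,-0.09,0,0,0.06,0.4],[0,-0.01,-0.14,0,0,0.06,0.4],[0,-0.01,-0.18,0,0,0.06,0.4],[0,-0.01,-0.18,0,0,0.06,0.4]]'; python3 -c "
from h import *
print(row(.5,-.42,.27,-20))"; python3 m.py 297 215
```

```text
time_s: 7.8
ee_pos: [0.5815, -0.1929, 0.2645]
eef_rot: [[0.054, 0.998, 0.01], [0.999, -0.054, -0.004], [-0.003, 0.01, -1.0]]
force: [-0.0, 0.4, 0.6]
grip_width: 0.0353
gripper_force: 0.0
[-0.231, -0.069, -0.005, 0.011, 0.002, 0.295]
tip (159.2, 0.1717) mid (158.7, 0.1404) linedir 158.74739 n 212
tin ((524.6578369140625, -38.72406768798828), (68.15975952148438, 49.945621490478516), 58.029266357421875) (159.1, 0.0669)
```

```bash
python3 -m crank '[[-0.04,-0.01,0,0,0,0.05,0.4],[-0.08,-0.02,0,0,0,0.1,0.4],[-0.12,-0.035,0,0,0,0.15,0.4],[-0.16,-0.05,0,0,0,0.2,0.4],[-0.2,-0.06,0,0,0,0.25,0.4],[-0.23,-0.07,0,0,0,0.3,0.4],[-0.23,-0.07,0,0,0,0.3,0.4],[-0.23,-0.07,0,0,0,0.3,0.4]]'; python3 m.py 297 215
python3 - <<'E'
from h import *
d=bot.get_image("top"); crop(d["color"],230,130,160,130,5,"pics/t5.png")
e=bot.get_image("scene"); print(pix(e,[*C,.048]),bot.sense()["force"])
a=np.radians(159.0)
for r in (.0667,.0):print(pix(e,[*(C+r*np.array([np.cos(a),np.sin(a)])),.065]))
cv2.imwrite("pics/s5.png",cv2.resize(e["color"][165:265,160:305],None,fx=5,fy=5,interpolation=cv2.INTER_CUBIC))
E
```

```text
time_s: 8.85
ee_pos: [0.4961, -0.4168, 0.2564]
eef_rot: [[0.346, 0.938, -0.001], [0.938, -0.346, 0.002], [0.002, -0.002, -1.0]]
force: [0.0, -0.6, 0.5]
grip_width: 0.0353
gripper_force: 0.0
tip (158.9, 0.1728) mid (158.7, 0.1409) linedir 158.21815 n 210
tin ((524.8748168945312, -38.37644958496094), (68.97930908203125, 49.945621490478516), 58.029266357421875) (158.8, 0.0669)
[226.38601746 213.17569597] [0.11882742 0.66433982 0.82370007]
[251.31423899 203.38941339]
[226.06451511 207.58042176]
```

View pics/t5.png

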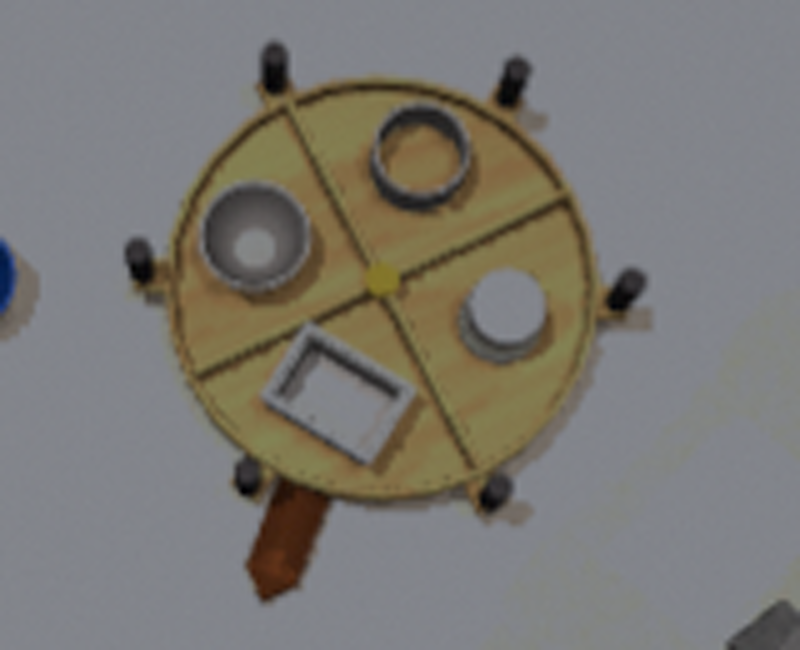

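View pics/s5.png

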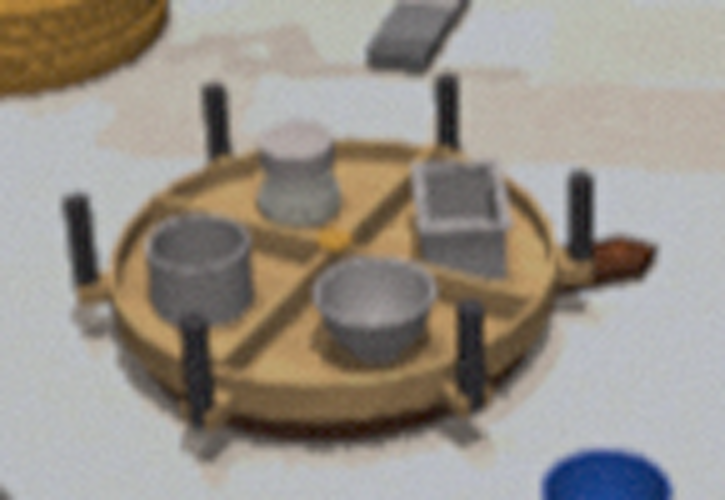

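Both views agree. The tin's mouth centre is at about (461,195) in the scene crop against a predicted (458,194). In the top view it lies on the axis–tongue line within about half a degree. The arm is clear and everything is at rest.

```bash
python3 -c "
from workcell import bot
print(bot.job_done())"
```

```text
the job is handed in; nothing more can be done
None
```

The small loaf tin now stands at the front, within about half a degree of the tongue line by my measurements; the carousel is at rest, the arm is clear, the job took about 9 s, and it is handed in (no verdict came back).

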